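Free a tube rack from a bench shaker with a left-hand lock knob

TASK

Take the black tube rack off the bench shaker: unscrew the black lock knob on the clamp head until it stops (it has a left-hand thread, so it loosens clockwise seen from above and binds the other way), then raise the clamp lever all the way up and leave it there. Then lift the rack out, keep it upright, and set it down gently, flat inside the shallow metal tray; leave the other things on the bench where they are.

Things in the scene. Friction and masses are not known exactly. Their poses are not given: they have to be found in the camera images.
- shaker: White bench shaker, fixed; base 190 x 270 mm (x by y), origin on the bench under its centre, z up, yaw within 0.35 rad. Platform 150 x 150 mm centred at its (0, -25 mm), top 65 mm above the bench; strips 6 mm high beyond the rack's ends in y. Clamp head: grey column 48 x 48 mm at its (-36, +90 mm), top 164 mm up, knob on top. The lever lies in its plane x = 0 and reaches to -y over the rack.
- knob (a joint): Turn of the black lock knob, rad. 0 = tight (hard stop); grows CLOCKWISE seen from above, which loosens (left-hand thread); hard stop, fully loose, at 2.7. Starts at 0 to 0.25. Friction about 0.18 Nm; stays where left. Rises 20 mm a turn (3.2 mm per rad) as it loosens. Its pin blocks the lever until about 2.0.
- knob_grip (a point): Point on the knob's vertical axis, 14 mm above its underside, a good height to grip; rises with it. Round ribbed black knob, 44 mm diameter, 26 mm high, underside 12 mm above the head's top when tight (this point is then 190 mm above the bench). Can be gripped at any yaw.
- lever (a joint): Angle of the clamp lever in rad: 0 = down, level, its rubber foot just over the rack (start); grows as its free end rises; upper stop at 1.5, its end then 255 mm above the bench. While the knob is tight the lock resists ever harder (about 15 to 20 N at the tab by 0.2): do not force it. Stays where left (friction about 0.25 Nm).
- lever_tab (a point): Centre of the upright steel tab at the lever's free end: 12 mm thick (shaker's x), 18 mm long, 26 mm high above the lever bar (bar 12 wide, 10 high). Lever down: 160 mm above the bench, 105 mm from the pivot towards the shaker's -y, 21 mm above the pivot. Swings about lever_pivot up and towards +y. Pinched along the shaker's x it can pivot between the fingers.
- lever_pivot (a point): The lever's pivot, fixed on the shaker at its (0, +90 mm), 139 mm above the bench; the axis lies along the shaker's x.
- rack_center (a point): Centre, half-way up, of the loose black tube rack (0.15 to 0.3 kg): block 54 mm wide (its x), 92 long (its y), 46 high; white-capped tubes fixed in its outer rows stand 11 mm above its top. Starts on the shaker's platform, yaw as the shaker's, under the lever's foot, this point 88 mm above the bench. Grip it across the 54 mm.
- tray_in (a point): Centre of the inner floor (3 mm above the bench) of the shallow metal tray fixed on the bench: outside 170 x 210 mm (its x by y), wall 3 mm, rim 12 mm above the bench, any yaw up to 0.4 rad. Shaker and tray stand left and right, either way round.
- bottle_mid (a point): Bystander: amber closed bottle, 60 mm diameter, 130 mm high; point half-way up.
- yellow_rack_mid (a point): Bystander: yellow plastic rack block 85 x 125 x 48 mm; point at its centre.
- beaker_mid (a point): Bystander: clear beaker, 70 mm diameter, 90 mm high; point half-way up.
Not all that is in view belongs to the job. Leave any red look-alike of the part that bears rack_center alone.

How it is judged:
By the outcome, as a careful person would: the job done as asked, in the order asked, and still so for the second after the job is handed in, with the robot touching nothing.
It also fails if it takes over 72 s, if anything falls off the work surface, if the arm or the gripper's body presses on something with over 40 N, if the wrist force passes 120 N, or if a joint passes its speed limit or range.

ROBOT

A 6-joint arm with a two-finger parallel gripper is mounted at the origin on the work surface. World frame = base frame: x ahead of the robot, y to its left, z up, the work surface at z = 0. Lengths are in m, angles in degrees, forces in N, time in s.
With the tool pointing down it reaches from about 0.425 to 1.125 m from the base axis. Payload 14.9 kg.
Tool frame: the origin (TCP) lies on the centre line of the jaws, within the pads' length; the fingertips stand 19 mm ahead of it and the grasp point (between the pads) is the TCP; x points along the fingers, z is the direction in which the jaws open and shut, and the axes are right-handed (so a half turn about x gives the same grasp; the last joint's range is limited). The gripper opens to 91 mm and grips with 3 to 60 N. Pads are 32 mm wide; open, the fingers measure 118 mm over their backs; the gripper's body (76 mm by 178 mm) begins 60 mm behind the grasp point.
Start: joints at [69.024, 21.709, 99.362, -0, 58.929, -1.908], TCP at [0.229, 0.662, 0.211] pointing down, gripper open.
Joint ranges: [-158.91, 158.91], [-42.39, 125.64], [0.06, 152.35], [-60.88, 240.88], [17.5, 164.5], [-176.32, 176.32]. Speed limits (degrees/s): [108.29, 108.29, 136.94, 180, 180, 180].

INTERFACE

Orientations are given as a 3x3 rotation matrix whose columns are the frame's x, y, z axes.
In Python, from plant import ctrl, get_image, boxes_of gives the robot as it stands.
- The arm moves only by the shell command python3 -m pendant 'ROWS' [OPENING]. ROWS is a JSON object of lists of equal length, an entry for each row: "dp": the shift along the tool's x, y, z in units of 0.25 m (1.0 is 0.25 m), a list of three; "rot": the turn, a rotation vector about the tool's x, y, z in units of 2 pi rad (1.0 is 2 pi rad), a list of three. A call has 1 to 8 rows; each row is the pose to reach, as a shift and turn from the pose commanded when the call began, along the tool's axes at that moment, turning the shorter way round; what a row does not reach only later rows make up. A row lasts 1/10 s, in which the tool goes at most 50 mm and 8.59 degrees, less where a joint would pass 70% of its speed; a pose out of reach is approached as far as the arm can. A call with a number of a shift or a turn outside -1 to 1 is refused whole. A call with a gripper value outside its range is refused whole. OPENING is the opening, from 0 (shut) to 1 (fully open), set as the call begins (- or left out, the last holds). The fingers move at their own pace and stop on an object; the grip force is fixed at half the most. Time passes only in rows, so rows that repeat a pose let the fingers close. It gives the time, the measured TCP pose, the force and the opening at its end, in the units of the state.
- ctrl.get_obs(): the state, without advancing time (a new reading comes with each control period).
- get_image(name): name is "scene" or "top" or "wrist"; returns a dict with "frame" (480x640x3 uint8, red, green, blue), "mtx" (3x3 intrinsics, pixels), "rvec" (rotation vector, rad) and "tvec" (3), from world to camera coordinates, as OpenCV has them. Camera axes: x right, y down, z forward; pixel columns grow to the right and rows downward; lengths in m; the calibration is good to about 2 mm. A picture is of the moment at which its call begins. There is no depth.
- ctrl.finish_job(): hands the job in, once; it reports no verdict.
Trained networks look in a picture, given as the dict that the camera call returned (one of the last four; its "shot" number tells which), for a name from the list of things; names that differ only in an ending like _2 or _b are one class to them, and where a whole thing is asked for, a point or a joint stands for the part that bears it (a point fixed in the world has none). Each returns a list of dicts, best first, with "p" (0 to 1); they miss things now and then, are a little off and sometimes report something else, mostly with a low value. They report only what shows in the picture. A call takes as long as a camera call. They do not tell look-alikes from the thing itself.
- boxes_of(name, picture): "bbox" ([left, top, width, height] in pixels, round what is visible of it).
The state is a dict: "clock": time; "q": joint angles; "joint_vel": joint speeds; "joint_efforts": joint torques, N m; "tcp_pos": TCP position; "ee_rot": TCP orientation; "ft_force": force on the tool from outside, world axes, zero at the start; "torque": the same for the moment, N m; "grip_width": finger opening in m.
Only numpy, scipy, OpenCV 4.12 (cv2) and the standard library are available. Lean on these libraries where they do the work, as an engineer would, in place of code of your own. Each camera call takes 0.05 s, during which the arm holds its last target.

## Working session

There is one attempt and no reset: what is moved stays moved. The work goes in short steps, Python scripts to look and compute and a shell command to move; the robot and the scene stay as the last step left them, time stands still between calls to the robot, and variables do not carry over. Pictures are saved under pics/ and viewed, and the job is handed in when it is done.

```bash
ls; mkdir -p pics
cat > h.py <<'E'
import numpy as np, cv2, json
from plant import ctrl, get_image, boxes_of
def save(im,name,crop=None,scale=1):
    f=cv2.cvtColor(im["frame"],cv2.COLOR_RGB2BGR)
    if crop: l,t,w,h=crop; f=f[t:t+h,l:l+w]
    if scale!=1: f=cv2.resize(f,None,fx=scale,fy=scale,interpolation=cv2.INTER_CUBIC)
    cv2.imwrite("pics/"+name,f)
def ray(im,uv):
    R,_=cv2.Rodrigues(np.array(im["rvec"],float)); t=np.array(im["tvec"],float).ravel()
    d=R.T@np.linalg.inv(np.array(im["mtx"]))@np.array([uv[0],uv[1],1.]); return -R.T@t,d
def atz(im,uv,z):
    o,d=ray(im,uv); return o+d*(z-o[2])/d[2]
def proj(im,P):
    return cv2.projectPoints(np.array(P,float).reshape(-1,1,3),np.array(im["rvec"],float),np.array(im["tvec"],float),np.array(im["mtx"],float),None)[0].reshape(-1,2)
E
python3 - <<'E'
from h import *
for n in ["scene","top","wrist"]:
    im=get_image(n); save(im,n+"0.png")
    for k in ["knob","lever","rack_center","tray_in","shaker"]:
        try: print(n,k,[(b["bbox"],round(b["p"],2)) for b in boxes_of(k,im)][:3])
        except Exception as e: print(n,k,e)
E
```

```text
pics
scene knob [([293.0, 182.5, 18.9, 19.4], 0.6), ([251.8, 202.7, 52.5, 18.7], 0.48)]
scene lever [([252.3, 202.5, 50.2, 21.2], 0.84)]
scene rack_center [([177.6, 284.9, 48.8, 44.0], 0.82), ([234.2, 213.4, 38.2, 30.2], 0.66)]
scene tray_in [([351.3, 243.7, 102.7, 82.3], 0.6)]
scene shaker [([204.3, 179.3, 115.9, 100.1], 0.59)]
top knob []
top lever [([360.9, 252.2, 48.2, 20.0], 0.66)]
top rack_center [([391.3, 158.1, 33.7, 40.9], 0.76), ([387.5, 241.4, 35.4, 33.1], 0.63), ([151.2, 268.2, 36.8, 18.5], 0.5)]
top tray_in [([218.5, 232.1, 85.5, 81.0], 0.78)]
top shaker [([333.3, 216.5, 118.6, 94.1], 0.71)]
wrist knob []
wrist lever []
wrist rack_center []
wrist tray_in []
wrist shaker []
```

View pics/scene0.png

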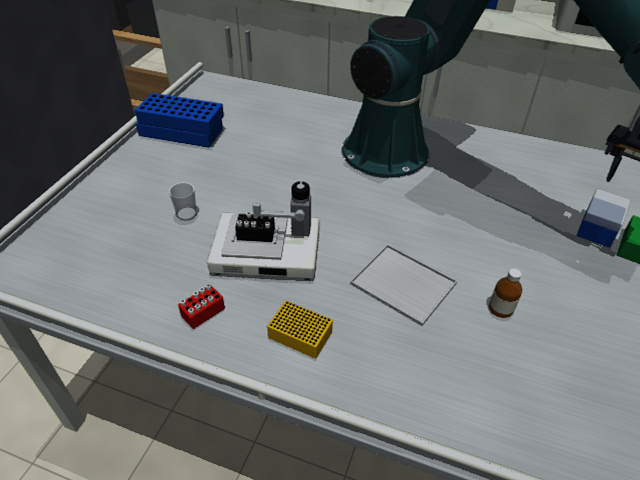

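View pics/top0.png

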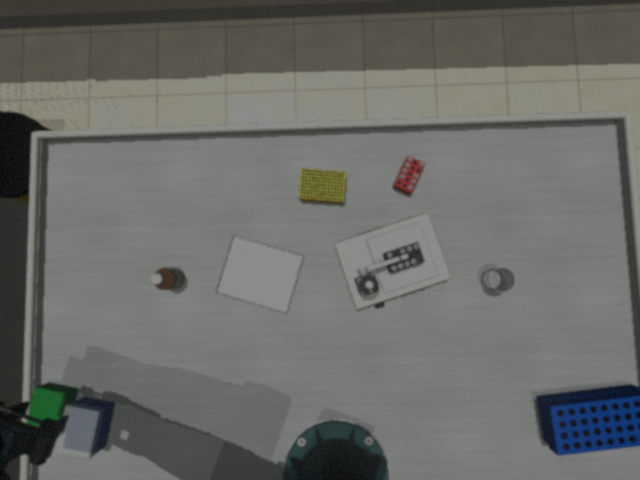

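View pics/wrist0.png

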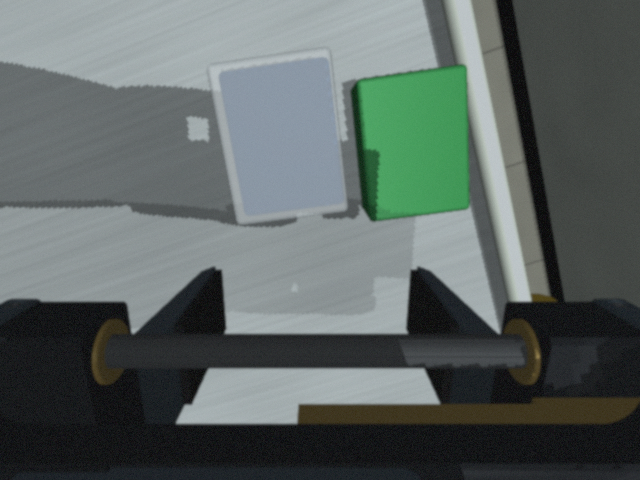

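The black rack sits on the shaker: scene (255,228), top (403,257). A red look-alike stands at scene (201,305), top (409,175), and is to be left alone. The tray is at top (260,273), the bottle at (163,279), the yellow rack at (323,186) and the beaker at (495,280).

Run:
```python
from h import *
im=get_image("top"); save(im,"top1.png",(200,200,270,130),2.9)
im2=get_image("scene"); save(im2,"scene1.png",(170,160,300,180),2.6)
o,d=ray(im,(320,240)); print("cam",o, np.array(im["mtx"]).tolist()); print(ray(im2,(320,240))[0])
for uv,z in [((368,285),.2),((403,257),.111),((260,273),.003),((163,279),.13)]: print(uv,atz(im,uv,z).round(4))
o=ctrl.get_obs(); print({k:np.round(v,4).tolist() for k,v in o.items()})
```

```text
cam [ 0.52580949 -0.01482751  1.2431261 ] [[441.91026149348824, 0.0, 323.18644994122945], [0.0, 441.91026149348824, 239.6332709922603], [0.0, 0.0, 1.0]]
[1.45572858 0.30593165 1.01709375]
(368, 285) [ 0.5081 -0.0913  0.2   ]
(403, 257) [ 0.5754 -0.1893  0.111 ]
(260, 273) [0.5457 0.1958 0.003 ]
(163, 279) [0.5347 0.4213 0.13  ]
{'clock': 1.0, 'q': [69.0238, 21.7086, 99.362, 0.002, 58.93, -1.9097], 'joint_vel': [-0.0939, 0.0183, 0.026, 0.0091, 0.0369, -0.1008], 'joint_efforts': [0.0017, -76.3694, -43.4747, 0.0653, 0.0387, -0.0], 'tcp_pos': [0.2287, 0.6616, 0.2108], 'ee_rot': [[-0.0, -0.9451, 0.3267], [0.0, 0.3267, 0.9451], [-1.0, 0.0, -0.0]], 'ft_force': [-0.396, 0.378, -0.4962], 'torque': [-0.0273, -0.0417, -0.041], 'grip_width': 0.0913}
```

View pics/top1.png

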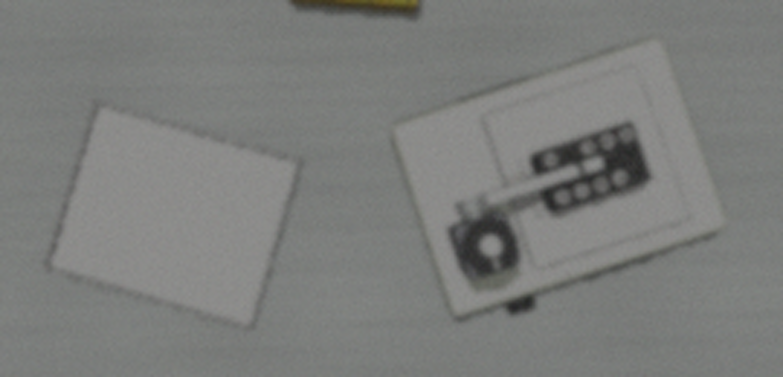

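View pics/scene1.png

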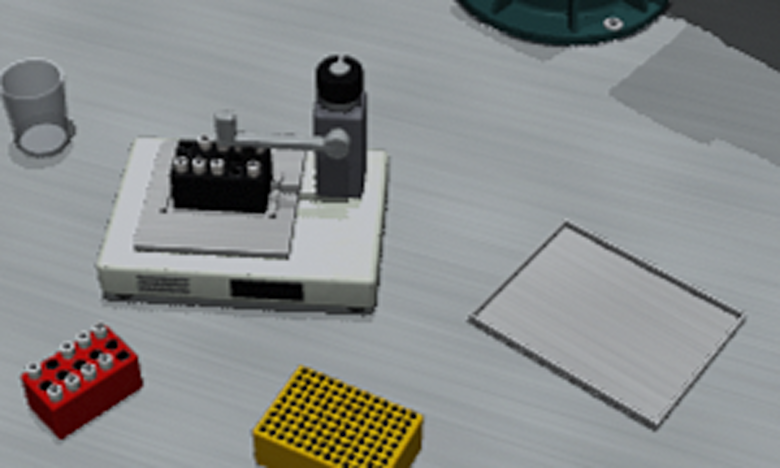

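```bash
cat > fit.py <<'E'
from h import *
from scipy.optimize import least_squares
im=get_image("top"); im2=get_image("scene")
T=lambda u,v:(200+(u+.5)/2.9-.5,200+(v+.5)/2.9-.5); S=lambda u,v:(170+(u+.5)/2.6-.5,160+(v+.5)/2.6-.5)
def W(p,L):
    c,s=np.cos(p[2]),np.sin(p[2]); L=np.array(L,float); return np.c_[p[0]+c*L[:,0]-s*L[:,1],p[1]+s*L[:,0]+c*L[:,1],L[:,2]]
def fit(p0,a,b):
    def r(p):
        o=[(proj(im,W(p,[x[0] for x in a]))-[x[1] for x in a]).ravel()]
        if b:o.append((proj(im2,W(p,[x[0] for x in b]))-[x[1] for x in b]).ravel())
        return np.concatenate(o)
    s=least_squares(r,p0,loss="soft_l1"); print(s.x.round(4)); print(s.fun.reshape(-1,2).round(1).tolist()); return s.x
a=[((.075,.05,.065),T(487,112)),((.075,-.1,.065),T(642,66)),((-.075,-.1,.065),T(692,216)),((-.075,.05,.065),T(537,268)),((-.036,.09,.2025),T(490,246))]
b=[((0,-.015,.173),S(226,113)),((-.036,.09,.2025),S(340,68)),((.075,.05,.065),S(291,255)),((.075,-.1,.065),S(136,247)),((.095,.135,.0),S(373,313))]
b=b[:4]
p=fit([.55,-.17,.3],a,b)
h=.012
q=fit([.55,.19,-.3],[((.085,.105,h),T(98,104)),((.085,-.105,h),T(300,161)),((-.085,-.105,h),T(253,327)),((-.085,.105,h),T(48,268))],[((.085,-.105,h),S(470,319)),((.085,.105,h),S(656,425)),((-.085,.105,h),S(743,317)),((-.085,-.105,h),S(566,224))])
print(W(p,[(-.036,.09,.19),(0,-.015,.16),(0,.09,.139)]).round(4))
np.save("pq.npy",[p,q])
E
python3 fit.py
```

```text
[ 0.5717 -0.1669  0.3031]
[[-2.8, 0.6], [-3.2, -1.6], [-1.0, -0.1], [-1.3, 0.4], [-0.4, -0.5], [-1.2, -1.2], [-0.9, -0.8], [-1.1, -1.5], [-1.8, -1.4]]
[ 0.547   0.1987 -0.3025]
[[-2.0, -2.4], [-0.1, -1.7], [-1.0, 0.2], [-2.4, -0.5], [-1.8, -2.1], [-0.3, -0.8], [0.5, -2.1], [-1.7, -2.9]]
[[ 0.5105 -0.0917  0.19  ]
 [ 0.5761 -0.1812  0.16  ]
 [ 0.5448 -0.081   0.139 ]]
```

```bash
python3 -m pendant '{"dp":[[-0.4,-0.2,-0.3],[-0.4,-0.68,-0.825],[-0.4,-0.68,-0.825],[-0.4,-0.68,-0.825],[-0.4,-0.68,-0.825],[-0.4,-0.68,-0.825],[-0.4,-0.68,-0.825],[-0.4,-0.68,-0.825]],"rot":[[0,0,0],[0,0,0],[0,0,0],[0,0,0],[0,0,0],[0,0,0],[0,0,0],[0,0,0]]}' 1
```

```text
clock: 1.9
tcp_pos: [0.3224, 0.4109, 0.3113]
ee_rot: [[0.001, -0.945, 0.328], [0.001, 0.328, 0.945], [-1.0, -0.0, 0.001]]
ft_force: [0.0, -0.5, 1.1]
grip_width: 0.0915
```

```bash
R='x'; python3 -m pendant '{"dp":[[0,-0.685,-0.827],[0,-0.685,-0.827],[0,-0.685,-0.827],[0,-0.685,-0.827],[0,-0.685,-0.827],[0,-0.685,-0.827],[0,-0.685,-0.827],[0,-0.685,-0.827]],"rot":[[0,0,0],[0,0,0],[0,0,0],[0,0,0],[0,0,0],[0,0,0],[0,0,0],[0,0,0]]}'
python3 -m pendant '{"dp":[[0,-0.685,-0.827],[0,-0.685,-0.827],[0,-0.685,-0.827],[0,-0.685,-0.827],[0,-0.685,-0.827],[0,-0.685,-0.827],[0,-0.685,-0.827],[0,-0.685,-0.827]],"rot":[[0,0,0],[0,0,0],[0,0,0],[0,0,0],[0,0,0],[0,0,0],[0,0,0],[0,0,0]]}'
python3 - <<'E'
from h import *
im=get_image("wrist"); save(im,"w1.png"); np.save("w1.npy",im,allow_pickle=True)
print(ray(im,(320,240))); print(ctrl.get_obs()["q"])
P=[[.5105,-.0917,.2025],[.5761,-.1812,.173]]; print(proj(im,P))
print(boxes_of("knob",im)[:2],boxes_of("lever",im)[:2])
E
```

```text
clock: 2.7
tcp_pos: [0.4164, 0.1605, 0.3105]
ee_rot: [[-0.001, -0.945, 0.327], [0.0, 0.327, 0.945], [-1.0, 0.001, -0.0]]
ft_force: [-1.5, 0.1, -0.9]
grip_width: 0.0911
clock: 3.5
tcp_pos: [0.5107, -0.0901, 0.3104]
ee_rot: [[-0.001, -0.945, 0.326], [0.0, 0.326, 0.945], [-1.0, 0.001, 0.0]]
ft_force: [0.2, -0.1, -0.0]
grip_width: 0.0914
(array([ 0.43559527, -0.06425669,  0.48380435]), array([ 0.2605896 , -0.07711229, -0.96246175]))
[-1.25650527e+01 -1.58879107e+00  1.15895485e+02  1.54951217e-02
  6.57314978e+01 -8.35944244e+01]
[[313.54558409 240.50545368]
 [245.60277291 326.59803797]]
[{'bbox': [289.4, 202.4, 50.5, 60.8], 'p': 0.79}, {'bbox': [140.4, 142.7, 260.5, 234.4], 'p': 0.62}] [{'bbox': [232.9, 239.0, 112.8, 91.7], 'p': 0.67}, {'bbox': [141.0, 138.6, 259.6, 235.6], 'p': 0.35}]
```

View pics/w1.png

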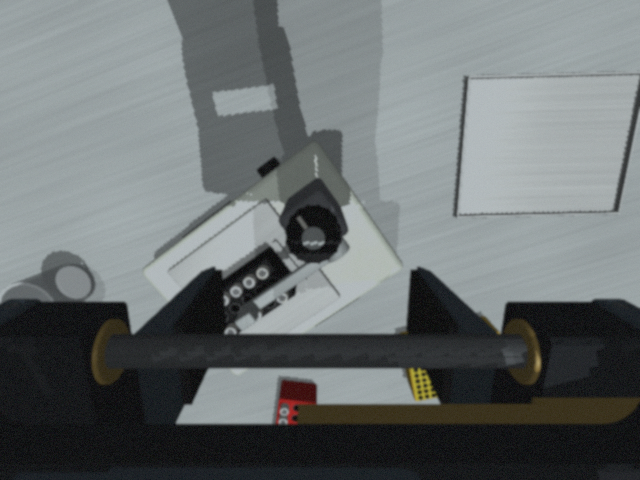

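The wrist picture shows the knob at about (314,233), the column behind it, and the rack at (258,285).

Run:
```python
from h import *
im=np.load("w1.npy",allow_pickle=True).item(); save(im,"w1c.png",(140,130,270,200),2.9)
```

```text
(no output)
```

View pics/w1c.png

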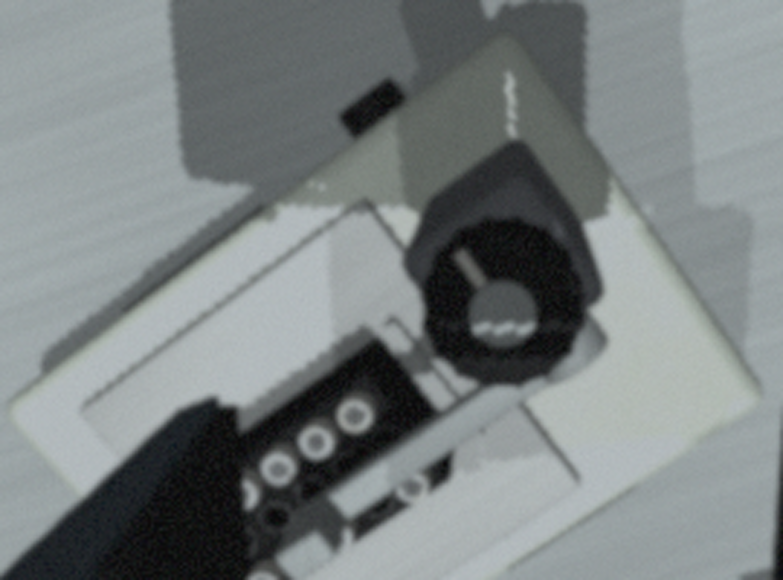

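Run:
```python
from h import *
im=np.load("w1.npy",allow_pickle=True).item()
print(atz(im,(313.5,238.3),.2025))
```

```text
[ 0.50879713 -0.0911469   0.2025    ]
```

```bash
python3 -m pendant '{"dp":[[0.15,0.003,-0.007],[0.3,0.003,-0.007],[0.4,0.003,-0.007],[0.45,0.003,-0.007],[0.476,0.003,-0.007],[0.476,0.003,-0.007]],"rot":[[0,0,0],[0,0,0],[0,0,0],[0,0,0],[0,0,0],[0,0,0]]}'
python3 -m pendant '{"dp":[[0,0,0],[0,0,0],[0,0,0],[0,0,0],[0,0,0],[0,0,0]],"rot":[[0,0,0],[0,0,0],[0,0,0],[0,0,0],[0,0,0],[0,0,0]]}' 0
python3 - <<'E'
from h import *
o=ctrl.get_obs(); print(o["ft_force"],o["torque"],o["grip_width"])
E
```

```text
clock: 4.25
tcp_pos: [0.5095, -0.0926, 0.192]
ee_rot: [[-0.0, -0.945, 0.326], [0.0, 0.326, 0.945], [-1.0, 0.0, 0.0]]
ft_force: [-0.5, -0.3, -0.0]
grip_width: 0.0912
clock: 4.85
tcp_pos: [0.5093, -0.093, 0.1919]
ee_rot: [[0.0, -0.945, 0.327], [-0.0, 0.327, 0.945], [-1.0, -0.0, 0.0]]
ft_force: [0.4, -0.0, -0.1]
grip_width: 0.046
[ 0.37093629 -0.03084523 -0.09894804] [-0.0170451   0.02417292  0.03891631] 0.045975631899241885
```

```bash
python3 -m pendant '{"dp":[[0,0,0],[0,0,0],[0,0,0],[-0.0009,0,0],[-0.0018,0,0],[-0.0036,0,0],[-0.0053,0,0],[-0.0071,0,0]],"rot":[[0,0,0],[0,0,0],[0,0,0],[0.011,0,0],[0.022,0,0],[0.044,0,0],[0.066,0,0],[0.088,0,0]]}'
python3 - <<'E'
from h import *
o=ctrl.get_obs(); print(o["ft_force"],o["torque"],o["grip_width"],o["q"][5])
E
```

```text
clock: 5.65
tcp_pos: [0.5093, -0.0927, 0.1937]
ee_rot: [[-0.0, -0.629, 0.778], [0.0, 0.778, 0.629], [-1.0, 0.0, 0.0]]
ft_force: [-1.0, 2.6, 2.8]
grip_width: 0.0427
[-1.04219369  2.56689973  2.8116114 ] [0.37603107 0.27612167 0.20668302] 0.04273294904595287 -51.86361950108958
```

```bash
python3 -m pendant '{"dp":[[-0.0018,0,0],[-0.0036,0,0],[-0.0053,0,0],[-0.0071,0,0],[-0.0089,0,0],[-0.0107,0,0],[-0.0124,0,0],[-0.0142,0,0]],"rot":[[0.022,0,0],[0.044,0,0],[0.066,0,0],[0.088,0,0],[0.11,0,0],[0.132,0,0],[0.154,0,0],[0.176,0,0]]}'
python3 - <<'E'
from h import *
o=ctrl.get_obs(); print(o["ft_force"],o["torque"],o["grip_width"],o["q"][5])
E
```

```text
clock: 6.45
tcp_pos: [0.5083, -0.0928, 0.1971]
ee_rot: [[-0.003, 0.413, 0.911], [0.0, 0.911, -0.413], [-1.0, -0.001, -0.003]]
ft_force: [-8.4, 1.5, 7.5]
grip_width: 0.0427
[-8.4396806   1.5054721   7.48020827] [0.28366147 1.82751773 0.27676349] 0.04268951550613916 11.495058420882877
```

```bash
python3 -m pendant '{"dp":[[-0.0028,-0.0016,-0.0036],[-0.0056,-0.0016,-0.0036],[-0.0073,-0.0016,-0.0036],[-0.0091,-0.0016,-0.0036],[-0.0109,-0.0016,-0.0036],[-0.0118,-0.0016,-0.0036],[-0.0118,-0.0016,-0.0036]],"rot":[[0.022,0,0],[0.044,0,0],[0.066,0,0],[0.088,0,0],[0.11,0,0],[0.12,0,0],[0.12,0,0]]}'
python3 - <<'E'
from h import *
o=ctrl.get_obs(); print(o["ft_force"],o["torque"],o["grip_width"],o["q"][5])
E
```

```text
clock: 7.15
tcp_pos: [0.5076, -0.0923, 0.1997]
ee_rot: [[-0.002, 0.924, 0.383], [0.001, 0.383, -0.924], [-1.0, -0.001, -0.002]]
ft_force: [-2.5, 6.2, 0.6]
grip_width: 0.0431
[-2.54221085  6.16004417  0.61861243] [ 1.16838529  0.61440072 -0.06629885] 0.04313039676216557 54.49659675590121
```

```bash
python3 -m pendant '{"dp":[[-0.0006,0,0],[-0.0012,0,0],[-0.0018,0,0],[-0.0018,0,0]],"rot":[[0.008,0,0],[0.016,0,0],[0.024,0,0],[0.024,0,0]]}'
python3 - <<'E'
from h import *
o=ctrl.get_obs(); print(o["ft_force"],o["torque"],o["grip_width"],o["q"][5])
im=get_image("wrist"); save(im,"w2.png",(200,130,240,180),3)
E
```

```text
clock: 7.55
tcp_pos: [0.5076, -0.0922, 0.2001]
ee_rot: [[-0.002, 0.971, 0.241], [0.002, 0.241, -0.971], [-1.0, -0.001, -0.002]]
ft_force: [-2.2, 7.2, 0.2]
grip_width: 0.0425
[-2.24930818  7.23701545  0.19384954] [1.46346856 0.67484852 0.08105959] 0.04251767717920139 63.0957252801165
```

View pics/w2.png

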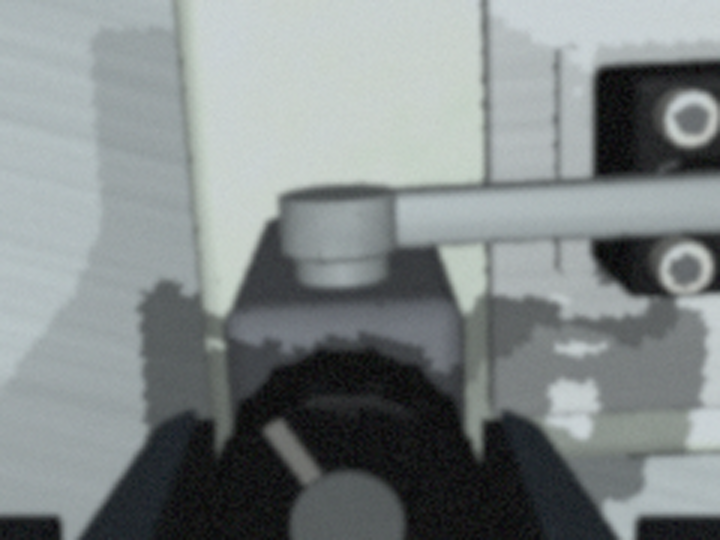

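The knob is between the pads with its mark visible at crop (290,445), so it turns with the gripper. I continue slowly to the stop.

```bash
python3 -m pendant '{"dp":[[-0.0006,0,0],[-0.0012,0,0],[-0.0012,0,0]],"rot":[[0.008,0,0],[0.016,0,0],[0.016,0,0]]}'
python3 - <<'E'
from h import *
o=ctrl.get_obs(); print(o["ft_force"],o["torque"],o["grip_width"],o["q"][5])
E
python3 -m pendant '{"dp":[[-0.0006,0,0],[-0.0006,0,0]],"rot":[[0.01,0,0],[0.01,0,0]]}'
python3 - <<'E'
from h import *
o=ctrl.get_obs(); print(o["ft_force"],o["torque"],o["grip_width"],o["q"][5])
E
```

```text
clock: 7.9
tcp_pos: [0.5076, -0.0921, 0.2005]
ee_rot: [[-0.002, 0.99, 0.142], [0.002, 0.142, -0.99], [-1.0, -0.001, -0.002]]
ft_force: [-2.9, 8.9, 2.0]
grip_width: 0.0427
[-2.90613917  8.86345035  2.01995977] [1.63483607 0.69584496 0.06927965] 0.04268626834011495 68.85629962700713
clock: 8.1
tcp_pos: [0.5071, -0.0921, 0.2005]
ee_rot: [[-0.003, 0.997, 0.081], [0.001, 0.081, -0.997], [-1.0, -0.003, -0.002]]
ft_force: [-5.9, 7.4, 4.1]
grip_width: 0.0424
[-5.89534816  7.36344356  4.08780421] [1.51491642 1.3056867  0.72485429] 0.042371541676126744 72.43112731400788
```

```bash
python3 -m pendant '{"dp":[[0,0,0],[0,0,0]],"rot":[[0.008,0,0],[0.008,0,0]]}'
python3 - <<'E'
from h import *
o=ctrl.get_obs(); print(o["ft_force"],o["torque"],o["grip_width"],o["q"][5],o["tcp_pos"])
im=get_image("wrist"); save(im,"w3.png",(200,130,240,180),3)
E
```

```text
clock: 8.3
tcp_pos: [0.507, -0.0921, 0.2006]
ee_rot: [[-0.003, 1.0, 0.031], [0.002, 0.031, -1.0], [-1.0, -0.003, -0.002]]
ft_force: [-7.4, 9.1, 4.5]
grip_width: 0.0424
[-7.35195902  9.13497953  4.48259257] [1.63102683 1.44076967 0.88748902] 0.04237350672647604 75.28027563447586 [ 0.50704515 -0.09207627  0.200551  ]
```

View pics/w3.png

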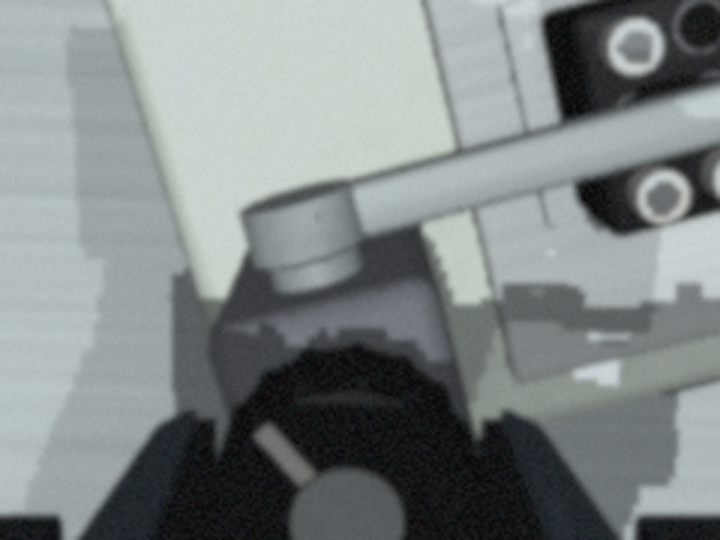

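The mark has slipped slightly back in the pads and the torque has risen to about 0.9 Nm from about 0.2, so the knob is at its stop. Releasing and retreating.

```bash
python3 -m pendant '{"dp":[[0,0,0],[0,0,0],[0,0,0],[0,0,0],[-0.08,0,0],[-0.24,0,0],[-0.32,0,0],[-0.32,0,0]],"rot":[[0,0,0],[0,0,0],[0,0,0],[0,0,0],[0,0,0],[0,0,0],[0,0,0],[0,0,0]]}' 1
python3 - <<'E'
from h import *
p,q=np.load("pq.npy")
o=ctrl.get_obs(); R=np.array(o["ee_rot"]); t=np.array(o["tcp_pos"])
c,s=np.cos(p[2]),np.sin(p[2])
for y in[.3031,]:
  Rt=np.array([[0,s,c],[0,-c,s],[-1,0,0]]); 
  # columns x=down,y=z cross x, z=(c,s,0)
  print(np.linalg.det(Rt), cv2.Rodrigues(R.T@Rt)[0].ravel()/(2*np.pi))
print(R.T@(np.array([.5761,-.1812,.26])-t)/.25,t)
E
```

```text
clock: 9.15
tcp_pos: [0.5099, -0.0934, 0.284]
ee_rot: [[0.005, 0.999, 0.032], [-0.001, 0.032, -1.0], [-1.0, 0.005, 0.001]]
ft_force: [0.4, 0.4, -0.3]
grip_width: 0.0914
-1.0 [ 0.00023     0.15122684 -0.19907593]
[0.09779403 0.25329003 0.35931055] [ 0.50985946 -0.09338631  0.28402957]
```

```bash
python3 -m pendant '{"dp":[[0,0.12,0.18],[0,0.253,0.359],[0,0.253,0.359],[0,0.253,0.359],[0,0.253,0.359],[0,0.253,0.359],[0,0.253,0.359],[0,0.253,0.359]],"rot":[[-0.023,0,0],[-0.046,0,0],[-0.069,0,0],[-0.092,0,0],[-0.115,0,0],[-0.138,0,0],[-0.153,0,0],[-0.153,0,0]]}'
python3 -m pendant '{"dp":[[0,0,0],[0,0,0],[0,0,0],[0,0,0],[0,0,0],[0,0,0],[0,0,0]],"rot":[[-0.02,0,0],[-0.04,0,0],[-0.06,0,0],[-0.08,0,0],[-0.1,0,0],[-0.12,0,0],[-0.14,0,0]]}'
python3 - <<'E'
from h import *
im=get_image("wrist"); save(im,"w4.png"); np.save("w4.npy",im,allow_pickle=True)
print(proj(im,[[.5761,-.1812,.173],[.5105,-.0917,.211]]))
print(boxes_of("lever_tab",im)[:3], ctrl.get_obs()["q"])
E
```

```text
clock: 9.95
tcp_pos: [0.574, -0.1806, 0.2797]
ee_rot: [[-0.001, 0.545, 0.838], [0.0, 0.838, -0.545], [-1.0, -0.0, -0.001]]
ft_force: [-0.1, -0.7, -0.0]
grip_width: 0.0918
clock: 10.65
tcp_pos: [0.5741, -0.1806, 0.2802]
ee_rot: [[-0.001, -0.299, 0.954], [0.0, 0.954, 0.299], [-1.0, 0.0, -0.001]]
ft_force: [-1.2, 0.8, -0.7]
grip_width: 0.091
[[318.3114347  241.70741692]
 [259.72759052  92.20672566]]
[{'bbox': [308.6, 83.5, 17.2, 167.9], 'p': 0.87}] [-1.96800333e+01  8.57472217e+00  1.08376768e+02 -2.56031034e-03
  6.30942713e+01 -3.69272145e+01]
```

View pics/w4.png

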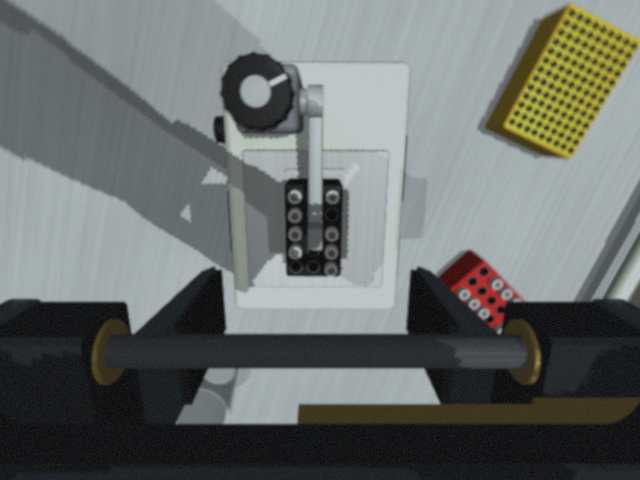

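The picture shows the lever running from its hub at (312,97) to its tab at about (315,232), with the black rack below. The red look-alike is separate, at (480,290).

Run:
```python
from h import *
im=np.load("w4.npy",allow_pickle=True).item(); save(im,"w4c.png",(210,50,200,240),2.5)
```

```text
(no output)
```

View pics/w4c.png

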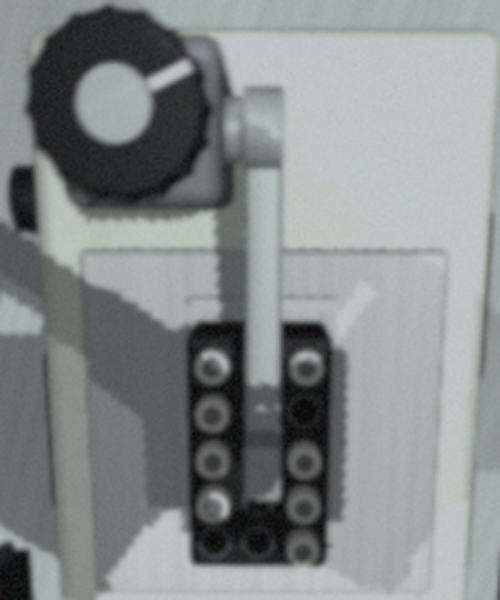

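Run:
```python
from h import *
im=np.load("w4.npy",allow_pickle=True).item()
print(atz(im,(315.2,239.0),.173),atz(im,(255.6,91.2),.211), atz(im,(315.2,150),.149), atz(im,(315.2,249.8),.173))
o=ctrl.get_obs();print(proj(im,[o["tcp_pos"]]),o["tcp_pos"])
# shaker edges: left base 
for u,v,z in [(243.2,150,.065),(388,150,.065)]: print(atz(im,(u,v),z))
# rack top corners (crop 190,325)(330,325)(330,562)(190,562)
c=[atz(im,(210+a/2.5,50+b/2.5),.111) for a,b in [(190,325),(330,325),(330,562),(190,562)]]
c=np.array(c);print(c.round(4).tolist(),c.mean(0)); d=c[1]-c[2];print(np.linalg.norm(d),np.linalg.norm(c[1]-c[0]),np.arctan2(-d[0],d[1]))
```

```text
[ 0.57312667 -0.17983005  0.173     ] [ 0.50797148 -0.09189623  0.211     ] [ 0.5532935  -0.11643119  0.149     ] [ 0.57575311 -0.18824055  0.173     ]
[[316.40157039 298.18971103]] [ 0.57416436 -0.18062097  0.28026862]
[ 0.48477231 -0.14128875  0.065     ]
[ 0.6243153  -0.09764923  0.065     ]
[[0.5362, -0.1511, 0.111], [0.5849, -0.1359, 0.111], [0.6141, -0.2233, 0.111], [0.5618, -0.2396, 0.111]] [ 0.57423429 -0.18746623  0.111     ]
0.09212367904870786 0.05095724577596174 0.3226592958707545
```

```bash
python3 -m pendant '{"dp":[[0.15,0,-0.003],[0.3,0,-0.003],[0.42,0,-0.003],[0.473,0,-0.003],[0.473,0,-0.003]],"rot":[[0,0,0],[0,0,0],[0,0,0],[0,0,0],[0,0,0]]}'
python3 -m pendant '{"dp":[[0,0,0],[0,0,0],[0,0,0],[0,0,0],[0,0,0],[0,0,0],[0,0,0],[0,0,0]],"rot":[[0,0,0],[0,0,0],[0,0,0],[0,0,0],[0,0,0],[0,0,0],[0,0,0],[0,0,0]]}' 0
python3 -m pendant '{"dp":[[0,0,0],[0,0,0],[0,0,0],[0,0,0]],"rot":[[0,0,0],[0,0,0],[0,0,0],[0,0,0]]}'
python3 - <<'E'
from h import *
o=ctrl.get_obs(); print(o["ft_force"],o["torque"])
im=get_image("scene"); save(im,"s5.png",(190,150,160,120),5)
E
```

```text
clock: 11.25
tcp_pos: [0.5728, -0.1806, 0.1611]
ee_rot: [[-0.003, -0.294, 0.956], [0.001, 0.956, 0.294], [-1.0, 0.002, -0.002]]
ft_force: [-0.1, 0.4, -0.3]
grip_width: 0.0911
clock: 12.05
tcp_pos: [0.5737, -0.1809, 0.1627]
ee_rot: [[-0.0, -0.297, 0.955], [0.0, 0.955, 0.297], [-1.0, 0.0, -0.0]]
ft_force: [0.3, -0.1, 0.2]
grip_width: 0.0299
clock: 12.45
tcp_pos: [0.5734, -0.181, 0.1627]
ee_rot: [[-0.001, -0.297, 0.955], [-0.0, 0.955, 0.297], [-1.0, 0.0, -0.001]]
ft_force: [-3.7, -1.2, 2.4]
grip_width: 0.0112
[-3.71995589 -1.24582846  2.38922175] [-0.36917182  0.74503415 -0.01894613]
```

View pics/s5.png

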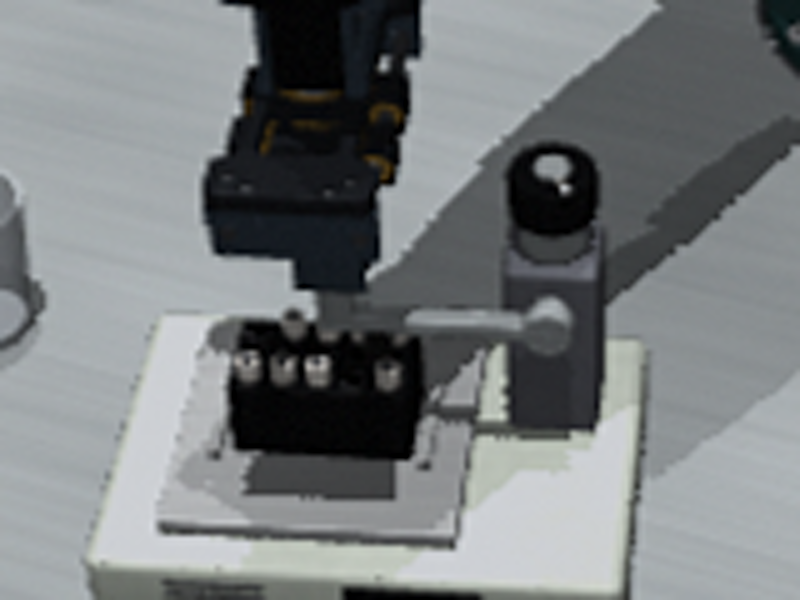

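The gripper holds the tab (opening 11 mm) and the knob visibly stands raised at crop (552,190). Now the first part of the arc.

```bash
python3 -m pendant '{"dp":[[-0.021,0.005,0],[-0.0415,0.0115,0],[-0.0816,0.027,0],[-0.1199,0.0465,0],[-0.1561,0.0698,0]],"rot":[[0,0,0],[0,0,0],[0,0,0],[0,0,0],[0,0,0]]}'
python3 - <<'E'
from h import *
o=ctrl.get_obs(); print(o["ft_force"],o["torque"],o["grip_width"])
im=get_image("scene"); save(im,"s6.png",(190,120,160,150),4)
E
```

```text
clock: 13.0
tcp_pos: [0.5678, -0.1631, 0.2022]
ee_rot: [[-0.001, -0.297, 0.955], [0.001, 0.955, 0.297], [-1.0, 0.002, -0.001]]
ft_force: [-1.5, 6.8, -11.0]
grip_width: 0.0107
[ -1.45519724   6.77862448 -11.00752847] [1.07749414 0.26785194 0.02622292] 0.01068787306924566
```

View pics/s6.png

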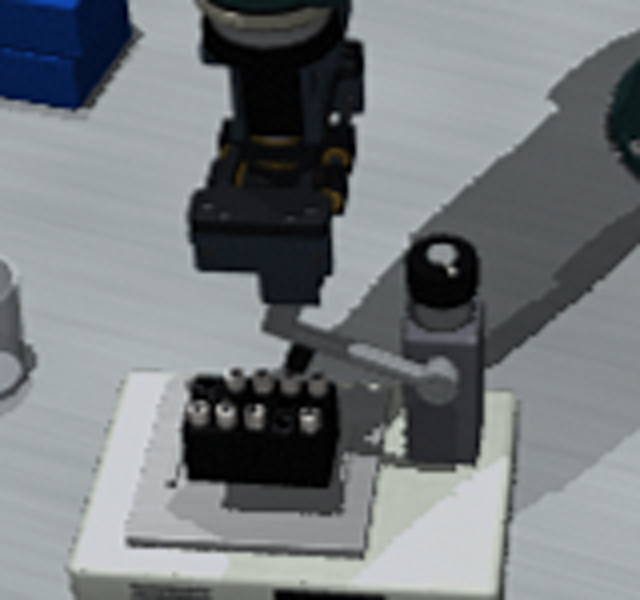

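```bash
python3 -m pendant '{"dp":[[-0.0337,0.0267,0],[-0.0646,0.0567,0],[-0.0924,0.0896,0],[-0.1166,0.1251,0],[-0.1373,0.1628,0],[-0.1541,0.2024,0],[-0.1668,0.2435,0],[-0.1754,0.2856,0]],"rot":[[0,0,0],[0,0,0],[0,0,0],[0,0,0],[0,0,0],[0,0,0],[0,0,0],[0,0,0]]}'
python3 - <<'E'
from h import *
o=ctrl.get_obs(); print(o["ft_force"],o["torque"],o["grip_width"])
im=get_image("scene"); save(im,"s7.png",(190,120,160,150),4)
E
```

```text
clock: 13.85
tcp_pos: [0.5477, -0.0961, 0.2471]
ee_rot: [[0.002, -0.297, 0.955], [-0.002, 0.955, 0.297], [-1.0, -0.002, 0.001]]
ft_force: [-3.7, -6.3, 2.2]
grip_width: 0.0098
[-3.69326236 -6.27981615  2.16709255] [-1.35974026  0.75362266 -0.08228483] 0.009785821999497643
```

View pics/s7.png

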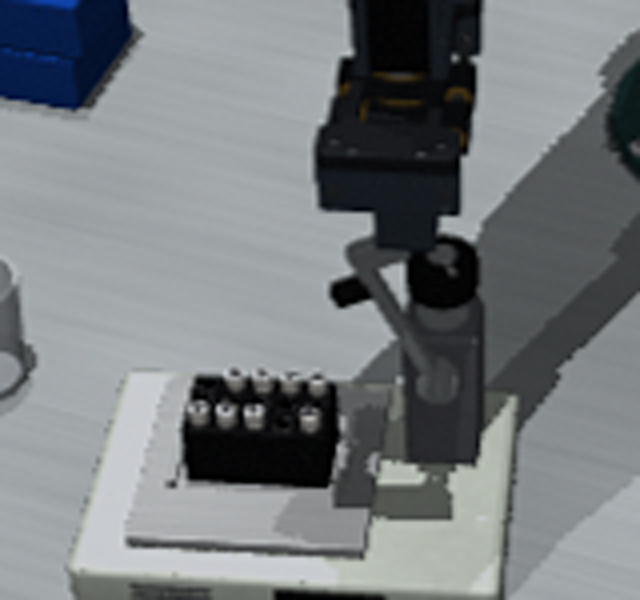

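Run:
```python
from h import *
im=get_image("scene")
s,c=np.sin(.303),np.cos(.303)
pv=np.array([.5422,-.0803,.139]); ly=np.array([-s,c,0])
for a in [.9,1.0,1.1,1.2,1.3,1.5]:
    def P(y,z): 
        return pv+ly*(y*np.cos(a)+z*np.sin(a))+np.array([0,0,1])*(-y*np.sin(a)+z*np.cos(a))
    uv=proj(im,[pv,P(-.114,0),P(-.105,.034)]); print(a,((uv-[190,120])*4).round(0).tolist())
```

```text
0.9 [[437.0, 375.0], [315.0, 256.0], [369.0, 240.0]]
1.0 [[437.0, 375.0], [330.0, 248.0], [387.0, 236.0]]
1.1 [[437.0, 375.0], [347.0, 241.0], [405.0, 234.0]]
1.2 [[437.0, 375.0], [364.0, 236.0], [424.0, 233.0]]
1.3 [[437.0, 375.0], [382.0, 232.0], [443.0, 234.0]]
1.5 [[437.0, 375.0], [421.0, 228.0], [480.0, 240.0]]
```

```bash
python3 -m pendant '{"dp":[[-0.0035,0.0215,0],[-0.0043,0.0428,0],[-0.0045,0.0645,0],[-0.0043,0.0858,0],[-0.0025,0.107,0],[0,0.1286,0],[0.0015,0.139,0],[0.0015,0.139,0]],"rot":[[0,0,0],[0,0,0],[0,0,0],[0,0,0],[0,0,0],[0,0,0],[0,0,0],[0,0,0]]}'
python3 - <<'E'
from h import *
o=ctrl.get_obs(); print(o["ft_force"],o["torque"],o["grip_width"])
im=get_image("scene"); save(im,"s8.png",(190,120,160,150),4)
E
```

```text
clock: 14.75
tcp_pos: [0.5378, -0.0629, 0.2481]
ee_rot: [[0.003, -0.298, 0.955], [-0.001, 0.955, 0.298], [-1.0, -0.002, 0.002]]
ft_force: [-12.2, -1.6, 22.0]
grip_width: 0.0104
[-12.22629611  -1.62665687  22.01966083] [-0.76866016  2.21263687 -0.13167261] 0.010435257912283133
```

View pics/s8.png

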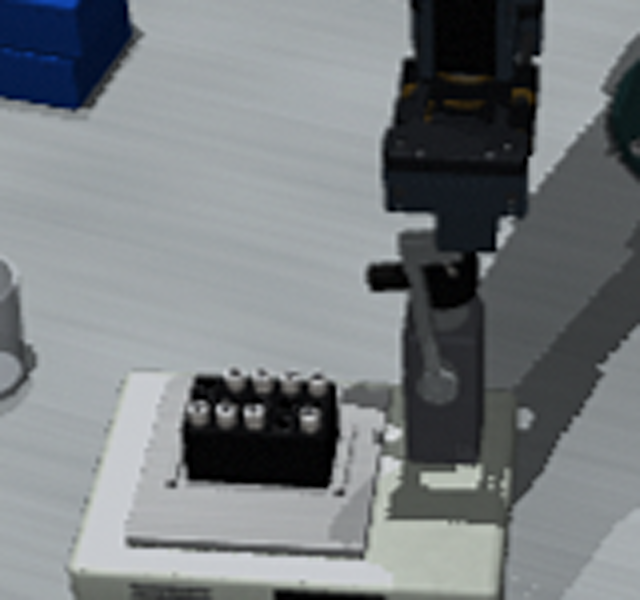

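```bash
python3 -m pendant '{"dp":[[-0.006,0.01,-0.004],[-0.006,0.02,-0.004],[-0.006,0.03,-0.004],[-0.006,0.03,-0.004]],"rot":[[0,0,0],[0,0,0],[0,0,0],[0,0,0]]}'
python3 - <<'E'
from h import *
o=ctrl.get_obs(); print(o["ft_force"],o["torque"],o["grip_width"],np.array(o["ee_rot"]).T@o["ft_force"])
E
```

```text
clock: 15.2
tcp_pos: [0.535, -0.0556, 0.2478]
ee_rot: [[0.004, -0.297, 0.955], [-0.0, 0.955, 0.297], [-1.0, -0.001, 0.003]]
ft_force: [4.6, 0.2, -3.4]
grip_width: 0.0107
[ 4.61234514  0.22339446 -3.44635261] [-0.23849661 -0.95147959  0.00794436] 0.010723334981658592 [ 3.4634166  -1.15330453  4.45820739]
```

Run:
```python
from h import *
im=get_image("scene"); save(im,"s9.png",(260,140,80,100),6)
```

```text
(no output)
```

View pics/s9.png

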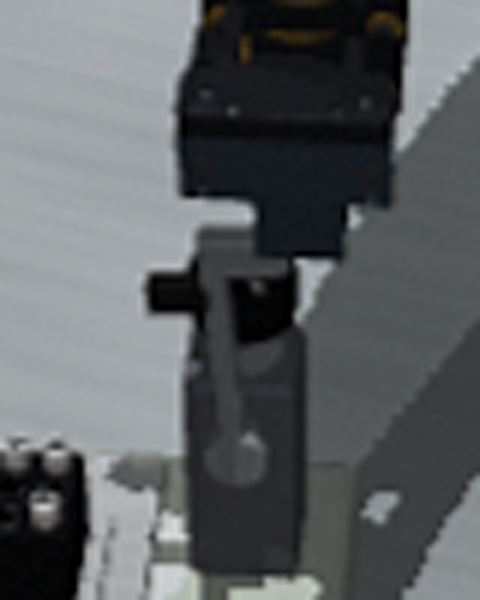

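```bash
python3 -m pendant '{"dp":[[0,0.008,0],[0,0.016,0]],"rot":[[0,0,0],[0,0,0]]}'
python3 - <<'E'
from h import *
o=ctrl.get_obs(); print(o["grip_width"],np.array(o["ee_rot"]).T@o["ft_force"])
im=get_image("scene"); save(im,"s10.png",(260,140,80,100),6)
E
```

```text
clock: 15.45
tcp_pos: [0.5344, -0.0534, 0.2477]
ee_rot: [[0.005, -0.298, 0.955], [-0.004, 0.955, 0.298], [-1.0, -0.005, 0.004]]
ft_force: [11.6, -22.0, -11.9]
grip_width: 0.0103
0.010333527707591602 [ 12.01169647 -24.36724966   4.45742806]
```

View pics/s10.png

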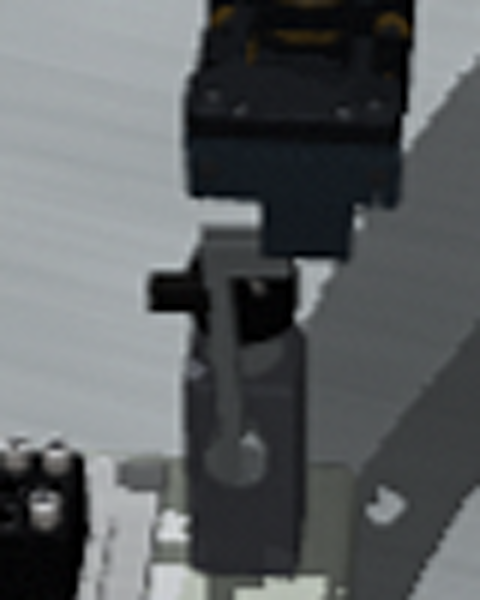

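A 24 N reaction with no further lever motion shows the upper stop has been reached. Releasing and rising.

```bash
python3 -m pendant '{"dp":[[0,-0.006,0],[0,-0.006,0],[0,-0.006,0],[-0.01,-0.006,0],[-0.1,-0.006,0],[-0.25,-0.006,0],[-0.35,-0.006,0],[-0.35,-0.006,0]],"rot":[[0,0,0],[0,0,0],[0,0,0],[0,0,0],[0,0,0],[0,0,0],[0,0,0],[0,0,0]]}' 1
python3 - <<'E'
from h import *
im=get_image("scene"); save(im,"s11.png",(190,120,160,150),4)
im=get_image("wrist"); save(im,"w11.png"); np.save("w11.npy",im,allow_pickle=True)
E
```

```text
clock: 16.3
tcp_pos: [0.5346, -0.0537, 0.3383]
ee_rot: [[0.006, -0.297, 0.955], [-0.001, 0.955, 0.297], [-1.0, -0.002, 0.005]]
ft_force: [0.1, -0.7, -1.1]
grip_width: 0.0713
```

View pics/s11.png

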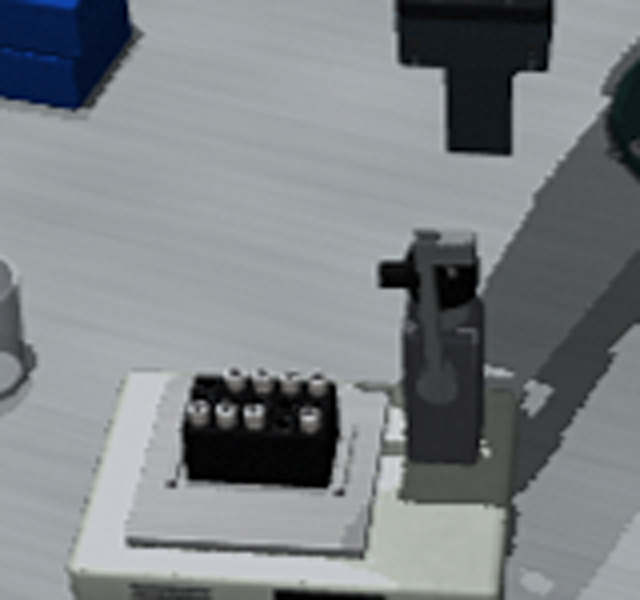

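View pics/w11.png

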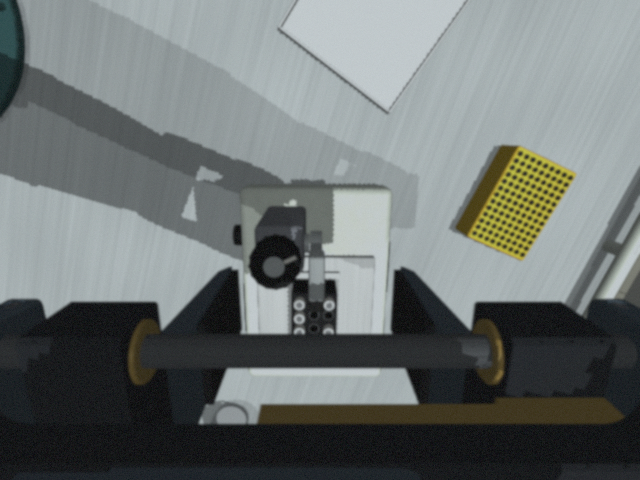

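The lever stands up and the gripper is clear of it. Moving over the rack.

```bash
python3 -m pendant '{"dp":[[0,-0.2,0],[0,-0.4,0],[0.1,-0.558,-0.008],[0.2,-0.558,-0.008],[0.3,-0.558,-0.008],[0.3,-0.558,-0.008]],"rot":[[0,0,0],[0,0,0],[0,0,0],[0,0,0],[0,0,0],[0,0,0]]}'
python3 - <<'E'
from h import *
im=get_image("wrist"); save(im,"w12.png",(190,20,240,290),2); np.save("w12.npy",im,allow_pickle=True)
o=ctrl.get_obs();print(o["tcp_pos"])
print([b for b in boxes_of("rack_center",im)][:3])
E
```

```text
clock: 17.0
tcp_pos: [0.5702, -0.1868, 0.2547]
ee_rot: [[-0.007, -0.297, 0.955], [0.003, 0.955, 0.297], [-1.0, 0.004, -0.006]]
ft_force: [0.2, -0.1, -0.0]
grip_width: 0.0911
[ 0.57129615 -0.18699857  0.25712744]
[{'bbox': [291.3, 174.8, 59.8, 112.3], 'p': 0.96}, {'bbox': [450.3, 254.3, 82.2, 77.8], 'p': 0.76}]
```

View pics/w12.png

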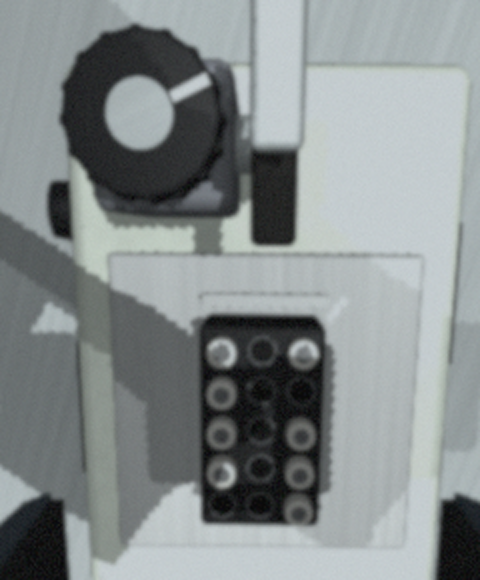

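The crop confirms the target: the black rack lies at crop x 203–322, y 318–523, on the shaker's platform. The red one is outside this crop, at picture (490,290).

Run:
```python
from h import *
im=np.load("w12.npy",allow_pickle=True).item()
P=lambda u,v:atz(im,(190+u/2,20+v/2),.111)
c=np.array([P(203,325),P(321,325),P(319,523),P(204,523)])
print(c.round(4),c.mean(0)); print([np.linalg.norm(c[i]-c[(i+1)%4]).round(4) for i in range(4)])
for a,b in((1,2),(0,3)):
    d=c[a]-c[b]; print(np.arctan2(-d[0],d[1]))
o=ctrl.get_obs(); print((np.array(o["ee_rot"]).T@(c.mean(0)-o["tcp_pos"]))/.25, np.arctan2(o["ee_rot"][1][2],o["ee_rot"][0][2]))
```

```text
[[ 0.5376 -0.1542  0.111 ]
 [ 0.5851 -0.1394  0.111 ]
 [ 0.613  -0.2245  0.111 ]
 [ 0.563  -0.2401  0.111 ]] [ 0.57469048 -0.18953006  0.111     ]
[np.float64(0.0498), np.float64(0.0896), np.float64(0.0523), np.float64(0.0896)]
0.3162952622737023
0.28815652876779346
[ 0.59154932 -0.0125481   0.007249  ] 0.301900578358021
```

```bash
python3 -m pendant '{"dp":[[0.15,-0.012,0.007],[0.3,-0.012,0.007],[0.42,-0.012,0.007],[0.52,-0.012,0.007],[0.6,-0.012,0.007],[0.64,-0.012,0.007],[0.66,-0.012,0.007],[0.66,-0.012,0.007]],"rot":[[0,0,0],[0,0,0],[0,0,0],[0,0,0],[0,0,0],[0,0,0],[0,0,0],[0,0,0]]}'
python3 -m pendant '{"dp":[[0,0,0],[0,0,0],[0,0,0],[0,0,0],[0,0,0],[0,0,0],[0,0,0]],"rot":[[0,0,0],[0,0,0],[0,0,0],[0,0,0],[0,0,0],[0,0,0],[0,0,0]]}' 0
python3 - <<'E'
from h import *
im=get_image("scene"); save(im,"s13.png",(190,120,160,150),4)
E
```

```text
clock: 17.9
tcp_pos: [0.5756, -0.1898, 0.0949]
ee_rot: [[0.001, -0.297, 0.955], [-0.0, 0.955, 0.297], [-1.0, -0.0, 0.001]]
ft_force: [-0.0, 0.2, 0.6]
grip_width: 0.0914
clock: 18.6
tcp_pos: [0.5752, -0.1898, 0.0944]
ee_rot: [[-0.0, -0.297, 0.955], [-0.0, 0.955, 0.297], [-1.0, -0.0, -0.0]]
ft_force: [-1.8, 0.8, 4.8]
grip_width: 0.0538
```

View pics/s13.png

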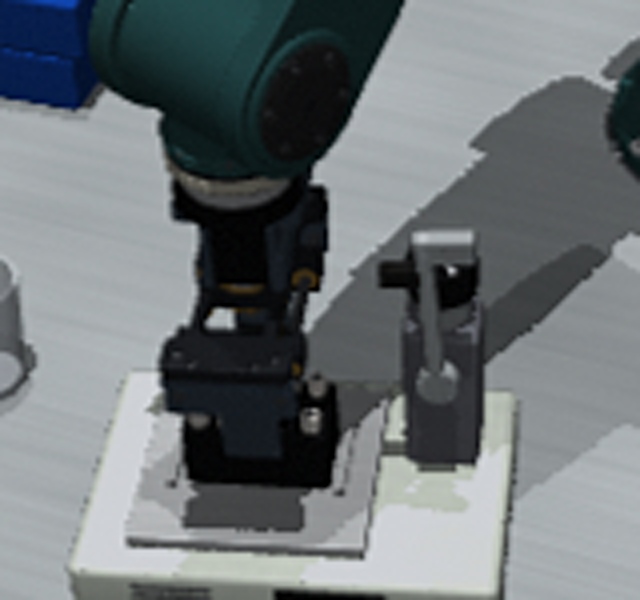

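The pads hold the rack at 53.8 mm. Lifting.

```bash
python3 -m pendant '{"dp":[[0,0,0],[-0.03,0,0],[-0.1,0,0],[-0.25,0,0],[-0.43,0,0],[-0.61,0,0],[-0.79,0,0],[-0.95,0,0]],"rot":[[0,0,0],[0,0,0],[0,0,0],[0,0,0],[0,0,0],[0,0,0],[0,0,0],[0,0,0]]}'
python3 -m pendant '{"dp":[[-0.08,0,0],[-0.12,0,0],[-0.12,0,0]],"rot":[[0,0,0],[0,0,0],[0,0,0]]}'
python3 - <<'E'
from h import *
p,q=np.load("pq.npy")
im=get_image("wrist"); save(im,"w14.png"); im=get_image("scene"); save(im,"s14.png")
o=ctrl.get_obs(); R=np.array(o["ee_rot"]);t=np.array(o["tcp_pos"])
print(t,o["grip_width"],o["ft_force"],q,o["q"]); print(R.T@(np.array([q[0],q[1],t[2]])-t)/.25)
E
```

```text
clock: 19.45
tcp_pos: [0.5749, -0.1897, 0.3344]
ee_rot: [[0.001, -0.297, 0.955], [-0.0, 0.955, 0.297], [-1.0, -0.001, 0.001]]
ft_force: [0.7, -0.5, -1.6]
grip_width: 0.0538
clock: 19.75
tcp_pos: [0.5753, -0.1898, 0.3626]
ee_rot: [[0.001, -0.297, 0.955], [-0.0, 0.955, 0.297], [-1.0, -0.001, 0.001]]
ft_force: [0.4, 0.3, -2.2]
grip_width: 0.0539
[ 0.57460293 -0.18955553  0.3602817 ] 0.05388749992410201 [ 0.50776615 -0.98344332 -1.76260764] [ 0.54701212  0.19866594 -0.30252668] [-2.04647430e+01  4.91063110e+00  1.03984576e+02  1.50272419e-03
  7.12074486e+01 -3.77572638e+01]
[1.19319041e-03 1.51550267e+00 3.56208931e-01]
```

View pics/s14.png

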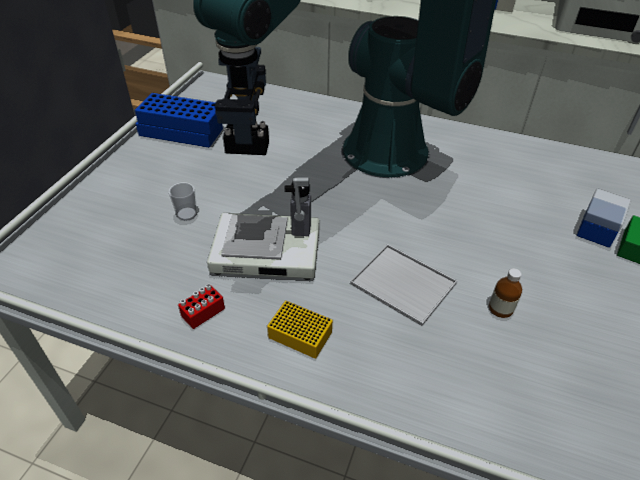

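View pics/w14.png

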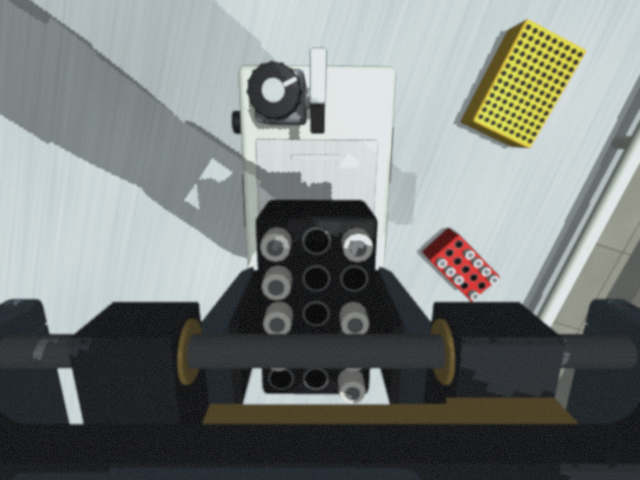

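The rack hangs level in the gripper (wrist picture, 258–375 × 200–392). The empty platform and raised lever are visible behind it. Moving over to the tray.

```bash
python3 -m pendant '{"dp":[[0,0.05,0.01],[0,0.15,0.03],[0,0.28,0.06],[0,0.4,0.09],[0,0.52,0.12],[0,0.64,0.15],[0,0.758,0.178],[0,0.758,0.178]],"rot":[[0,0,0],[0,0,0],[0,0,0],[0,0,0],[0,0,0],[0,0,0],[0,0,0],[0,0,0]]}'
python3 -m pendant '{"dp":[[0,0.1,0.02],[0,0.22,0.05],[0,0.35,0.08],[0,0.48,0.11],[0,0.6,0.14],[0,0.7,0.165],[0,0.758,0.178],[0,0.758,0.178]],"rot":[[0.012,0,0],[0.026,0,0],[0.042,0,0],[0.058,0,0],[0.072,0,0],[0.085,0,0],[0.096,0,0],[0.096,0,0]]}'
python3 - <<'E'
from h import *
p,q=np.load("pq.npy")
im=get_image("wrist"); save(im,"w15.png"); np.save("w15.npy",im,allow_pickle=True)
c,s=np.cos(q[2]),np.sin(q[2])
print(proj(im,[[q[0]+c*a-s*b,q[1]+s*a+c*b,.012] for a,b in [(.085,.105),(.085,-.105),(-.085,-.105),(-.085,.105)]]).round(0).tolist())
E
```

```text
clock: 20.65
tcp_pos: [0.5603, 0.0076, 0.3605]
ee_rot: [[-0.002, -0.3, 0.954], [0.001, 0.954, 0.3], [-1.0, 0.001, -0.002]]
ft_force: [0.3, -0.5, -2.3]
grip_width: 0.0539
clock: 21.45
tcp_pos: [0.5467, 0.1999, 0.3606]
ee_rot: [[-0.002, 0.297, 0.955], [-0.0, 0.955, -0.297], [-1.0, -0.001, -0.002]]
ft_force: [-0.3, 0.4, -2.3]
grip_width: 0.0539
[[381.0, 115.0], [374.0, 265.0], [259.0, 264.0], [253.0, 115.0]]
```

View pics/w15.png

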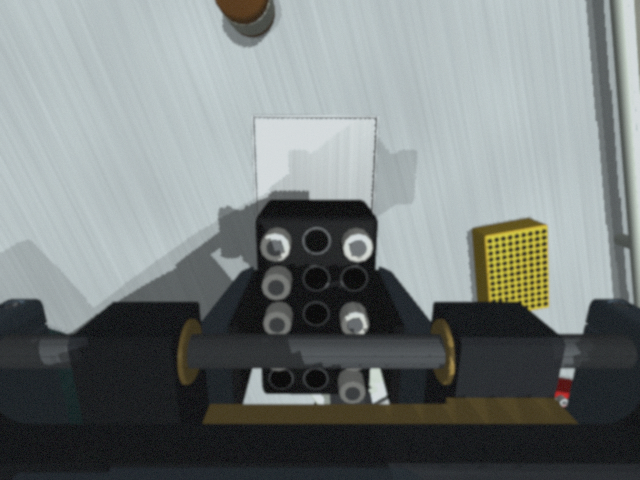

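The tray lies beneath, with far corners at (255,118) and (377,118), within 4 px of the fit. Lowering.

```bash
python3 -m pendant '{"dp":[[0.06,0,0],[0.18,0,0],[0.34,0,0],[0.5,0,0],[0.66,0,0],[0.8,0,0],[0.9,0,0],[0.95,0,0]],"rot":[[0,0,0],[0,0,0],[0,0,0],[0,0,0],[0,0,0],[0,0,0],[0,0,0],[0,0,0]]}'
python3 -m pendant '{"dp":[[0.06,0,0],[0.14,0,0],[0.21,0,0],[0.26,0,0],[0.3,0,0],[0.32,0,0],[0.335,0,0],[0.335,0,0]],"rot":[[0,0,0],[0,0,0],[0,0,0],[0,0,0],[0,0,0],[0,0,0],[0,0,0],[0,0,0]]}'
python3 - <<'E'
from h import *
o=ctrl.get_obs(); print(o["tcp_pos"],o["ft_force"],o["torque"])
im=get_image("scene"); save(im,"s16.png",(310,170,180,170),3.5)
E
```

```text
clock: 22.3
tcp_pos: [0.5457, 0.1971, 0.121]
ee_rot: [[-0.004, 0.297, 0.955], [-0.001, 0.955, -0.297], [-1.0, -0.002, -0.003]]
ft_force: [1.2, 0.0, -1.3]
grip_width: 0.0538
clock: 23.1
tcp_pos: [0.5476, 0.1986, 0.0405]
ee_rot: [[0.0, 0.297, 0.955], [0.0, 0.955, -0.297], [-1.0, 0.0, 0.0]]
ft_force: [0.7, -0.6, -0.7]
grip_width: 0.0536
[0.54755125 0.19858472 0.04051403] [ 0.72693491 -0.58297987 -0.71208275] [-0.06475654  0.03889905 -0.00973023]
```

View pics/s16.png

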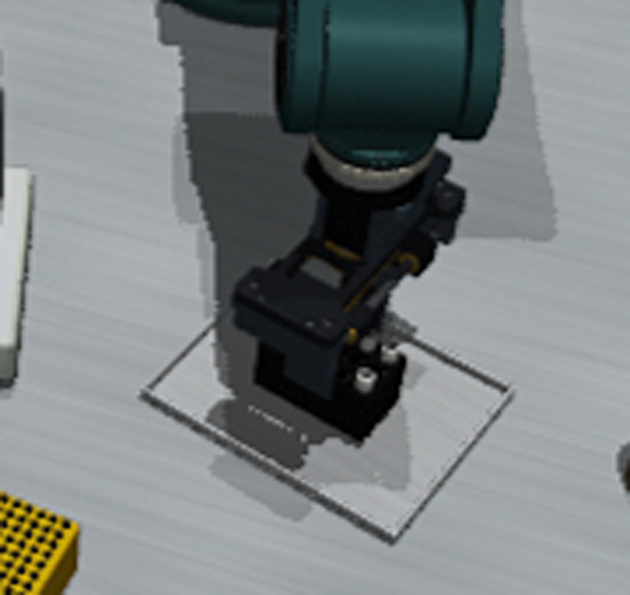

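The rack is centred over the tray and about 8 mm above its floor. Creeping down.

```bash
python3 -m pendant '{"dp":[[0.008,0,0],[0.014,0,0],[0.019,0,0],[0.023,0,0],[0.027,0,0],[0.03,0,0],[0.03,0,0]],"rot":[[0,0,0],[0,0,0],[0,0,0],[0,0,0],[0,0,0],[0,0,0],[0,0,0]]}'
python3 -m pendant '{"dp":[[0.002,0,0],[0.004,0,0],[0.004,0,0]],"rot":[[0,0,0],[0,0,0],[0,0,0]]}'
```

```text
clock: 23.85
tcp_pos: [0.5474, 0.1985, 0.0329]
ee_rot: [[-0.0, 0.297, 0.955], [-0.0, 0.955, -0.297], [-1.0, -0.0, -0.0]]
ft_force: [0.1, -0.6, -1.9]
grip_width: 0.0541
clock: 24.15
tcp_pos: [0.5475, 0.1985, 0.0324]
ee_rot: [[-0.0, 0.297, 0.955], [-0.0, 0.955, -0.297], [-1.0, -0.0, -0.0]]
ft_force: [-3.3, -0.4, 6.3]
grip_width: 0.0536
```

Contact: the vertical force went from -2 to +6 N. Releasing, then straight up.

```bash
python3 -m pendant '{"dp":[[0,0,0],[0,0,0],[0,0,0],[0,0,0],[0,0,0],[0,0,0]],"rot":[[0,0,0],[0,0,0],[0,0,0],[0,0,0],[0,0,0],[0,0,0]]}' 0.95
python3 -m pendant '{"dp":[[-0.02,0,0],[-0.08,0,0],[-0.2,0,0],[-0.35,0,0],[-0.5,0,0],[-0.65,0,0],[-0.8,0,0],[-0.8,0,0]],"rot":[[0,0,0],[0,0,0],[0,0,0],[0,0,0],[0,0,0],[0,0,0],[0,0,0],[0,0,0]]}'
python3 - <<'E'
from h import *
im=get_image("wrist"); save(im,"w17.png"); im=get_image("scene"); save(im,"s17.png",(150,140,370,230),2.1); save(im,"s17b.png",(240,160,120,130),4.5)
E
```

```text
clock: 24.75
tcp_pos: [0.5475, 0.1985, 0.032]
ee_rot: [[-0.0, 0.297, 0.955], [-0.0, 0.955, -0.297], [-1.0, -0.0, -0.0]]
ft_force: [0.8, 0.2, 0.4]
grip_width: 0.0869
clock: 25.55
tcp_pos: [0.5498, 0.1994, 0.2385]
ee_rot: [[0.008, 0.297, 0.955], [0.003, 0.955, -0.297], [-1.0, 0.005, 0.007]]
ft_force: [-0.0, 0.8, -1.0]
grip_width: 0.0863
```

View pics/w17.png

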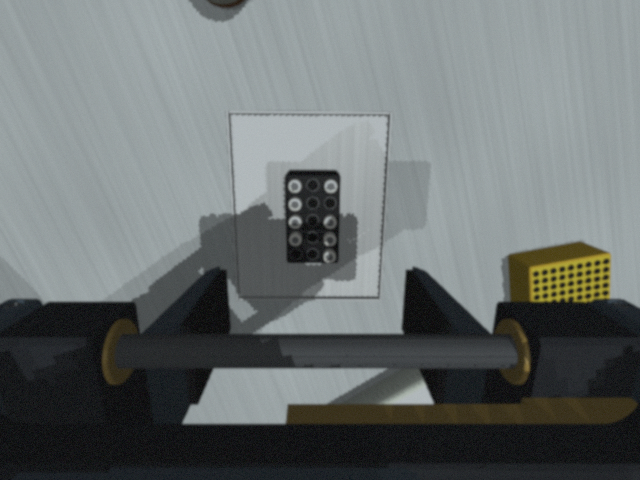

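View pics/s17.png

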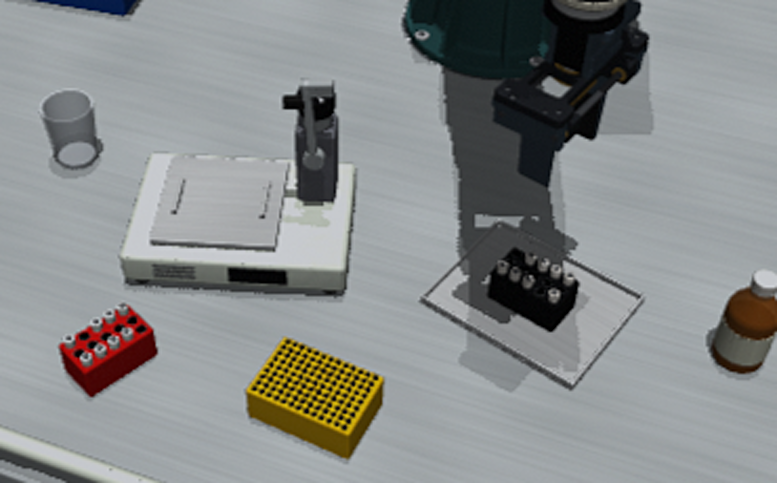

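View pics/s17b.png

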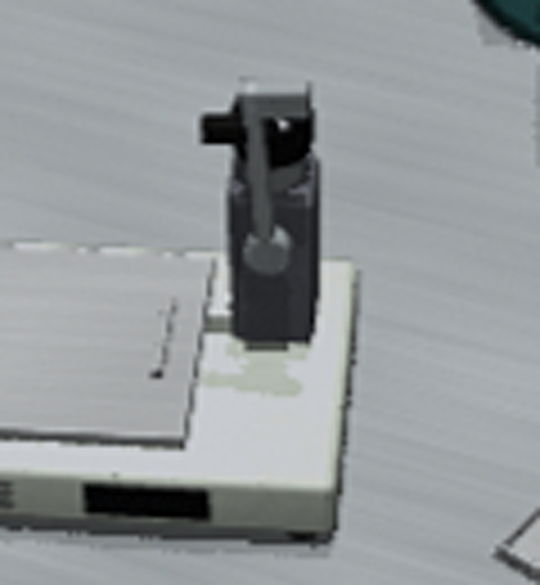

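The rack lies flat and centred in the tray (wrist picture, 285–340 × 170–263), and the lever is up. The red rack, yellow rack, beaker and bottle are where they were. Last numeric check on the knob turn and the lever angle:

Run:
```python
from h import *
a=np.load("w1.npy",allow_pickle=True).item(); b=np.load("w12.npy",allow_pickle=True).item()
A=lambda u,v:atz(a,(140+u/2.9,130+v/2.9),.203)[:2]; B=lambda u,v:atz(b,(190+u/2,20+v/2),.211)[:2]
d1=A(462,255)-A(503,314); d2=B(206,80)-B(138,112)
t1,t2=[np.degrees(np.arctan2(d[1],d[0])) for d in(d1,d2)]; print(t1,t2,"cw turn",np.radians((t1-t2)%360), "shaker-rel", np.radians(t1)-.303,np.radians(t2)-.303)
im=get_image("scene"); s,c=np.sin(.303),np.cos(.303); ly=np.array([-s,c,0]); pv=np.array([.5422,-.0803,.139])
for al in [1.3,1.4,1.45,1.5,1.55]:
    P=lambda y,z: pv+ly*(y*np.cos(al)+z*np.sin(al))+np.array([0,0,1])*(-y*np.sin(al)+z*np.cos(al))
    print(al,((proj(im,[pv,P(-.114,-.005),P(-.114,.031)])-[240,160])*4.5).round(0).tolist())
```

```text
-165.2994514611303 40.283005365715304 cw turn 2.6950945512120366 shaker-rel -3.1880196797372755 0.40007107623027455
1.3 [[267.0, 242.0], [196.0, 82.0], [262.0, 70.0]]
1.4 [[267.0, 242.0], [217.0, 79.0], [285.0, 72.0]]
1.45 [[267.0, 242.0], [228.0, 77.0], [297.0, 74.0]]
1.5 [[267.0, 242.0], [239.0, 77.0], [308.0, 76.0]]
1.55 [[267.0, 242.0], [250.0, 76.0], [319.0, 78.0]]
```

The knob turned about 2.70 rad. The lever's ends, at crop (240,80) and (310,84), match 1.5 rad. Handing in.

```bash
python3 -c "
from plant import ctrl
print(ctrl.finish_job())"
```

```text
the job is handed in; nothing more can be done
None
```

The black rack now sits flat and roughly centred in the metal tray, and I handed the job in at about 25.6 s of the 72 s allowed. No verdict was reported.

- **Knob:** I turned it clockwise to its stop. The torque rose from about 0.2 to 0.9 Nm, and the mark in the pictures shows about 2.70 rad of turn.
- **Lever:** I raised it to its upper stop. It pushed back with 24 N without moving further, and the final picture matches 1.5 rad. The fingers slipped a little along the tab near the top. The tool also read about 22 N vertically there for a moment, and I backed that off.
- **Rack:** I lifted it level over the lever and lowered it slowly. Contact was about 6 N, and it stayed upright and clear of the tray's rim after release.
- **Other things:** the red look-alike, yellow rack, beaker and bottle look unmoved in the last scene picture; I checked them by eye only. The gripper was open and about 0.2 m above the rack at hand-in.

No final check failed. My first position estimates from the fixed cameras were off by 2 to 3 mm, so I corrected the lever and rack positions with the wrist camera before gripping.

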